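# Punch-mark the seated specimen mount

## Task

One of the two small punch stands has a round specimen mount sitting in its nest, under the spring-loaded punch. Pick up the mallet and strike that stand's punch fully down with a quick blow of the mallet head (not a slow push), let it spring back up, and put the mallet down on the desk clear of that stand. Leave the punch of the empty stand alone and do not touch the loaded stand with the gripper.

Things in the scene. Friction and masses are not known exactly. Their poses are not given: they have to be found in the camera images.
- mallet: soft-faced mallet, 0.3 kg, standing on one face of its head, handle level. Head: upright cylinder, steel with white faces, 38 mm diameter, 56 mm tall. Handle: pale wood bar 20 mm wide, 24 mm high, along the mallet's own -x to 121 mm from the head's axis, mid-height 28 mm above the lower face; grip it 45 to 60 mm from the axis. Origin: centre of the lower (striking) face; z up along the head.
- punch_stand: grey C-shaped stand, fixed, base 95 x 70 mm, with a round mount (30 mm wide, 16 high) in its nest; the other stand is alike but empty. Upright punch on top: flat round steel head, 25 mm diameter, top 117 mm above the desk when up, the highest part (guide below it ends at 88 mm). Origin: on the desk below the punch's axis; z up, column at +x of the punch, nest open toward -x.
- punch (a joint): travel in m of the punch over the mount: 0 up at rest, grows downward, 0.020 fully down on the mount. A spring returns it: 3.5 N to start, 9 N fully down. A blow is quick if the punch moves down at more than 0.04 m/s on the way.
- spare_punch (a joint): travel of the empty stand's punch in m: 0 up at rest, grows downward; to be left alone.
There are look-alikes about, which are no part of the job. What is shaped like the part that bears spare_punch but yellow is not meant.

How it is judged:
On the way, in this order (a step that is already met when the one before it is completed fails the run):
1. the loaded stand's punch is sent down quickly (value of joint punch between 0.0005 and 0.016 m and velocity of joint punch above 0.04 m/s).
2. the punch is driven fully down under the mallet (value of joint punch above 0.0165 m and contact force between mallet and punch_stand above 0.3 N).
At the end, for the whole second after the job is handed in: the punch has sprung back up (within 2 mm), the empty stand's punch is up, and the mallet rests on the desk, standing or lying (its striking face's centre less than 35 mm above the desk), not touching the loaded stand (value of joint each of punch, spare_punch below 0.002 m and height (world z) of mallet below 0.035 m and linear speed of mallet below 0.02 m/s and contact force between mallet and punch_stand below 0.1 N).
It fails at once if the empty stand's punch is pushed down by more than 3 mm (value of joint spare_punch above 0.003 m).
It fails at once if the gripper or arm touches the loaded stand (contact force between any of the fingers, the arm and punch_stand above 1 N).
It also fails if it takes over 48 s, if anything falls off the work surface, if the arm or the gripper's body presses on something with over 40 N, if the wrist force passes 120 N, or if a joint passes its speed limit or range.

## Robot

A 6-joint arm with a two-finger parallel gripper is mounted at the origin on a cart in front of the work surface, level with it; the furniture and walls round the work are solid. World frame = base frame: x ahead of the robot, y to its left, z up, the work surface at z = 0. Lengths are in m, angles in rad, forces in N, time in s.
With the tool pointing down it reaches from about 0.25 to 0.775 m from the base axis. Payload 4 kg.
Tool frame: the origin (TCP) lies midway between the tips of the shut fingers; the grasp point (between the pads) lies 19 mm behind it; z points along the fingers, y is the direction in which the jaws open and shut (so a half turn about z gives the same grasp; the last joint's range is limited). The gripper opens to 94 mm and grips with 3 to 60 N. Pads are 16 mm wide; open, the fingers measure 119 mm over their backs; the gripper's body (75 mm by 177 mm) begins 78 mm behind the grasp point.
Start: joints at [1.062, 0.087, 1.371, -0, 1.684, -0.103], TCP at [0.217, 0.505, 0.206] pointing down, gripper open.
Joint ranges: [-3.1, 3.1], [-0.76, 2.03], [0.27, 2.55], [-1.08, 4.22], [0.17, 2.65], [-2.57, 2.57]. Speed limits (rad/s): [2.79, 2.79, 3.14, 3.14, 3.14, 3.14].

## Interface

Orientations are given as [roll, pitch, yaw] about the fixed x, y, z axes, in that order (R = Rz(yaw) Ry(pitch) Rx(roll)).
In Python, from bench import observe, imaging, robot gives the robot as it stands. The module is installed in compiled form; this text tells all that it offers.
- The arm moves only by the tool play_rows, never from a script. Its argument "plan" is a list of rows, each a list of 7 numbers: the gripper's target within -1 to 1 (shut at 1, half-way at 0, fully open at -1), then the shift along the tool's x, y, z in mm, then the turn, a rotation vector about the tool's x, y, z in rad. A call has 1 to 8 rows; each row shifts and turns the pose as measured when the row begins, along the tool's axes as they then stand; what a row does not reach is not made up. A row lasts 1/8 s, in which the tool goes at most 62.5 mm and 10.7 degrees, less where a joint would pass 70% of its speed; a pose out of reach is approached as far as the arm can. A call is refused whole if a number of a shift passes 62.5 or a number of a turn 0.188, either way. A call with a gripper value outside its range is refused whole. The fingers move at their own pace and stop on an object; the grip force is fixed at half the most. Time passes only in rows, so rows that do not move let the fingers close. It gives the time, the measured TCP pose, the force and the opening at its end, in the units of the state.
- observe(): the state, without advancing time (a new reading comes with each control period).
- imaging.get_image(name): name is "side" or "top"; returns the picture (420x560x3 uint8, red, green, blue); there is no depth.
- imaging.camera_params(name): a dict with "intrinsics" (3x3 intrinsics, pixels), "dist" ([k1, k2, p1, p2, k3] as OpenCV has them; the pictures are not rectified), "R" (3x3) and "t" (3): a world point X has camera coordinates R X + t. Camera axes: x right, y down, z forward; pixel columns grow to the right and rows downward; lengths in m; the calibration is good to about 2 mm. A picture is of the moment at which its call begins. camera_params takes no time and is no camera call.
- robot.job_done(): hands the job in, once; it reports no verdict.
The state is a dict: "time": time; "qpos": joint angles; "qd": joint speeds; "joint_torque": joint torques, N m; "ee_pos": TCP position; "ee_rot": TCP orientation; "force": force on the tool from outside, world axes, zero at the start; "wrist_torque": the same for the moment, N m; "opening": finger opening in m.
Only numpy, scipy, OpenCV 4.12 (cv2) and the standard library are available. Lean on these libraries where they do the work, as an engineer would, in place of code of your own. Each camera call takes 0.05 s, during which the arm holds its last target. There are 200 camera calls.

## Working session

There is one attempt and no reset: what is moved stays moved. The work goes in short steps, Python scripts to look and compute and a tool call to move; the robot and the scene stay as the last step left them, time stands still between calls to the robot, and variables do not carry over. Pictures are saved under pics/ and viewed, on a budget of 10 in all, crops included, one or two more only if the job needs it, and the job is handed in when it is done.

Besides the shell and the picture viewer there is one more tool, called after ">>>" as name(argument=value, ...), one argument or row to a line, values as JSON. play_rows: Moves the arm, as the interface text tells. Its arguments: {"type":"object","properties":{"plan":{"type":"array"}},"required":["plan"]}

```bash
mkdir -p pics
cat > h.py <<'E'
import numpy as np,cv2
from bench import observe, imaging, robot
def ray(cam,uv):
    p=imaging.camera_params(cam);K=np.array(p['intrinsics'],float);R=np.array(p['R']);t=np.array(p['t'])
    n=cv2.undistortPoints(np.array([[uv]],float),K,np.array(p['dist'],float))[0,0]
    return -R.T@t, R.T@np.array([n[0],n[1],1])
def plane(cam,uv,z):
    o,d=ray(cam,uv);return o+d*(z-o[2])/d[2]
def proj(cam,X):
    p=imaging.camera_params(cam)
    return cv2.projectPoints(np.array(X,float).reshape(-1,1,3),cv2.Rodrigues(np.array(p['R']))[0],np.array(p['t'],float),np.array(p['intrinsics'],float),np.array(p['dist'],float))[0][:,0]
def save(cam,n):
    im=imaging.get_image(cam)[:,:,::-1].copy();cv2.imwrite('pics/'+n+'.png',im);return im
E
python3 - <<'E'
from h import *
for c in('side','top'):
    save(c,c+'1');o,d=ray(c,(280,210));print(c,o,d)
s=observe();print(s)
E
```

```text
side [ 0.25500646 -0.55332927  0.58551505] [ 0.26168196  0.72548672 -0.63682996]
top [0.37217398 0.03893523 0.86587012] [ 0.17877644 -0.00346626 -0.98399015]
{'time': 0.1, 'qpos': array([ 1.06189021e+00,  8.79013436e-02,  1.37207689e+00, -2.24294355e-05,
        1.68359067e+00, -1.03121093e-01]), 'qd': array([ 2.05942229e-03, -6.75492208e-04, -2.85250243e-03, -2.06875376e-05,
       -1.86854093e-03, -1.26756724e-03]), 'joint_torque': array([ 1.80398583e-03, -3.41248906e+01, -3.03302407e+01,  7.18948245e-02,
        3.03803163e-02, -1.24592216e-04]), 'ee_pos': array([0.21689241, 0.50490211, 0.20442346]), 'ee_rot': array([-3.13962461e+00, -1.81258186e-04,  2.73580494e+00]), 'force': array([ 0.32329065, -0.64529461, -0.68977879]), 'wrist_torque': array([ 0.01197724, -0.00239092, -0.01007276]), 'opening': 0.09426172329528153}
```

View pics/side1.png

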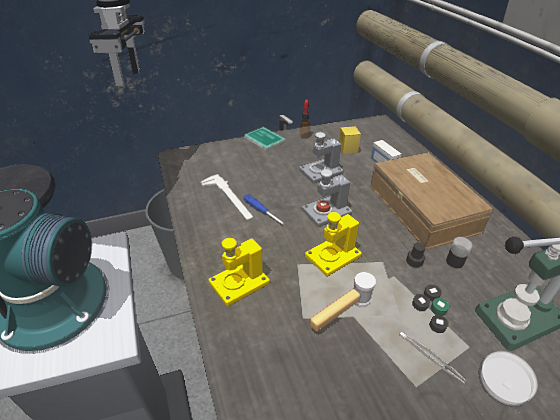

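View pics/top1.png

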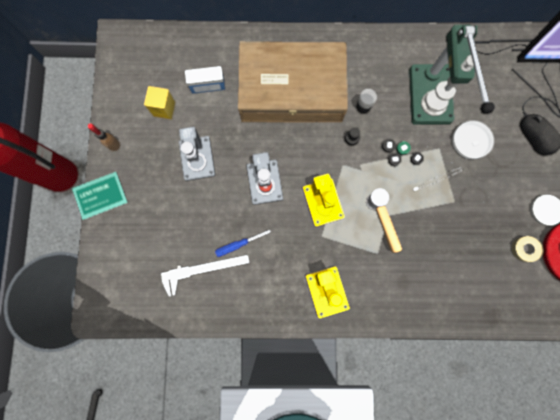

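The loaded stand is the grey one with a red mount, at top (265,183) and side (325,205). The empty grey stand is at top (192,158). The mallet head is at top (379,198) and its handle end at (394,248). I'll zoom in on these.

Run:
```python
from h import *
t=cv2.imread('pics/top1.png');s=cv2.imread('pics/side1.png')
def crop(im,u,v,w=66,h=50,k=6): return cv2.resize(im[v:v+h,u:u+w],None,fx=k,fy=k,interpolation=cv2.INTER_NEAREST)
a=np.hstack([crop(t,232,150),crop(s,298,165)])
b=np.hstack([crop(t,352,186,66,66,6)[:,:],crop(s,300,270,88,66)[:, :396]])
cv2.imwrite('pics/c1.png',cv2.resize(np.vstack([a,b]),None,fx=.85,fy=.85) )
for c,u in(('top',(379,198)),('side',(365,280))): print(c,plane(c,u,.056))
hsv=cv2.cvtColor(t,cv2.COLOR_BGR2HSV)
m=cv2.inRange(hsv,(10,90,140),(25,200,255));m[:, :360]=0;m[:, 420:]=0;m[:190]=0;m[260:]=0
c=max(cv2.findContours(m,0,2)[0],key=cv2.contourArea);r=cv2.minAreaRect(c);print(r)
print([plane('top',p,.04) for p in cv2.boxPoints(r)])
```

```text
top [ 0.54643998 -0.1760801   0.056     ]
side [ 0.54936171 -0.17935317  0.056     ]
((388.20697021484375, 228.98704528808594), (49.23769760131836, 9.456399917602539), 66.97450256347656)
[array([ 0.527197  , -0.16907027,  0.04      ]), array([ 0.53548474, -0.18832537,  0.04      ]), array([ 0.43703998, -0.22527935,  0.04      ]), array([ 0.42906682, -0.20635993,  0.04      ])]
```

View pics/c1.png

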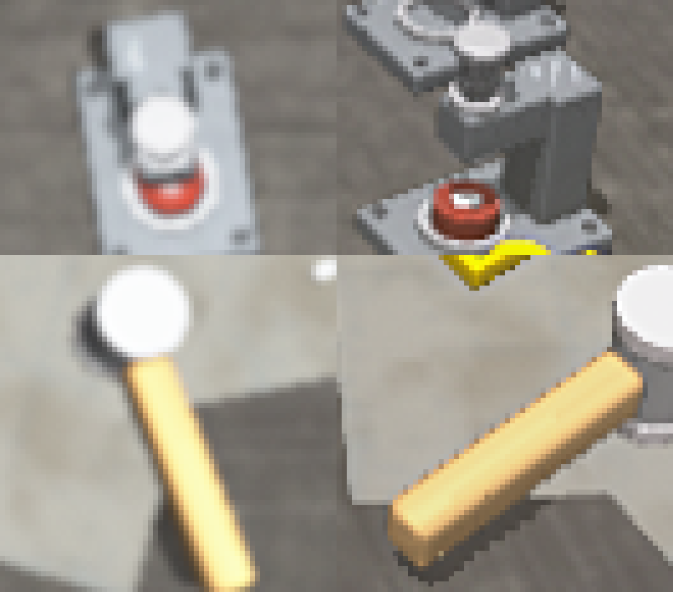

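Run:
```python
from h import *
def tri(a,b):
    o1,d1=ray('top',a);o2,d2=ray('side',b)
    A=np.stack([d1,-d2],1);k=np.linalg.lstsq(A,o2-o1,rcond=None)[0];p,q=o1+k[0]*d1,o2+k[1]*d2
    return (p+q)/2,np.linalg.norm(p-q)
print('punch',plane('top',(263.9,174),.117),plane('side',(326.4,172.3),.117),tri((263.9,174),(326.4,172.3)))
print('mallet',plane('top',(379.5,196.7),.056))
print('empty',plane('top',(187,151),.117),plane('side',(320,137),.117))
print('yellow near mallet',plane('top',(326,196),.117),plane('side',(335,218),.117),[plane('top',p,0)[:2] for p in((304,194),(335,183),(344,216),(315,225))])
print('stand base',[plane('top',p,.0)[:2] for p in((248,165),(276,160),(283,200),(252,204))])
s=observe();R=cv2.Rodrigues(np.zeros(3))[0]
from scipy.spatial.transform import Rotation as Ro
print(Ro.from_euler('xyz',s['ee_rot']).as_matrix().round(3))
```

```text
punch [0.58122538 0.06876161 0.117     ] [0.58151164 0.06651949 0.117     ] (array([0.5821499 , 0.06869136, 0.11534969]), np.float64(0.0009367173859067962))
mallet [ 0.5492941  -0.17726103  0.056     ]
empty [0.627762   0.22352335 0.117     ] [0.63012014 0.20927688 0.117     ]
yellow near mallet [ 0.53688857 -0.05486494  0.117     ] [ 0.5347088  -0.07345161  0.117     ] [array([ 0.56706785, -0.01905422]), array([ 0.59339227, -0.09077857]), array([ 0.51629674, -0.10973592]), array([ 0.49533732, -0.0435075 ])]
stand base [array([0.63517314, 0.11047858]), array([0.64767033, 0.04563852]), array([0.55277116, 0.02911121]), array([0.54309282, 0.09978856])]
[[-0.919  0.395 -0.001]
 [ 0.395  0.919 -0.002]
 [ 0.    -0.002 -1.   ]]
```

>>> play_rows(
  plan=[
    [-1,-44,-43,0,0,0,0],
    [-1,-44,-43,0,0,0,0],
    [-1,-44,-43,0,0,0,0],
    [-1,-44,-43,0,0,0,0],
    [-1,-44,-43,0,0,0,0],
    [-1,-44,-43,0,0,0,0],
    [-1,-44,-43,0,0,0,0],
    [-1,-44,-43,0,0,0,0],
  ],
)

```text
time: 1.1
ee_pos: [0.4062, 0.0435, 0.201]
ee_rot: [-3.135, -0.001, 2.746]
force: [0.4, -0.0, 0.2]
opening: 0.0939
```

>>> play_rows(
  plan=[
    [-1,0,0,0,0,0,0.185],
    [-1,0,0,0,0,0,0.185],
    [-1,0,0,0,0,0,0.185],
    [-1,0,0,0,0,0,0.185],
    [-1,0,0,0,0,0,0.185],
    [-1,0,0,0,0,0,0.185],
    [-1,0,0,0,0,0,0.185],
    [-1,0,0,0,0,0,0.185],
  ],
)

```text
time: 2.1
ee_pos: [0.4047, 0.0373, 0.1962]
ee_rot: [-3.132, 0.01, 1.242]
force: [0.2, -0.4, 0.8]
opening: 0.0941
```

>>> play_rows(
  plan=[
    [-1,0,0,0,0,0,0.18],
    [-1,0,0,0,0,0,0.18],
    [-1,0,0,0,0,0,0.18],
    [-1,0,0,0,0,0,0.18],
    [-1,0,0,0,0,0,0.16],
  ],
)

```text
time: 2.72
ee_pos: [0.4028, 0.0374, 0.1935]
ee_rot: [-3.142, 0.019, 0.332]
force: [-0.0, 0.6, 0.6]
opening: 0.0942
```

```bash
cat >> h.py <<'E'
from scipy.spatial.transform import Rotation as Ro
def delta(p,yaw):
    s=observe();R=Ro.from_euler('xyz',s['ee_rot']);T=Ro.from_euler('xyz',[np.pi,0,yaw])
    print('tool mm',(R.inv().apply(np.array(p)-s['ee_pos'])*1000).round(1),'rv',(R.inv()*T).as_rotvec().round(3),s['ee_pos'].round(4),s['ee_rot'].round(3),'q',s['qpos'].round(2),s['time'])
E
python3 - <<'E'
from h import *
delta([.506,-.192,.2],.361)
E
```

```text
tool mm [ 22.6 250.5  -7. ] rv [-0.     0.019 -0.029] [0.4028 0.0374 0.1935] [-3.142  0.019  0.332] q [-0.04 -0.23  1.69 -0.01  1.7   1.2 ] 2.725
```

>>> play_rows(
  plan=[
    [-1,4,50,-2,0,0.019,-0.029],
    [-1,4,50,-2,0,0,0],
    [-1,5,50,-2,0,0,0],
    [-1,5,50,-2,0,0,0],
    [-1,5,50,0,0,0,0],
    [-1,0,0,0,0,0,0],
  ],
)

```text
time: 3.48
ee_pos: [0.5134, -0.1938, 0.1974]
ee_rot: [-3.136, 0.003, 0.365]
force: [-1.4, 0.4, -1.4]
opening: 0.0939
```

Run:
```python
from h import *
delta([.506,-.192,.2],.361)
im=save('top','top2');sd=save('side','side2')
k=lambda im,u,v:cv2.resize(im[v:v+100,u:u+130],None,fx=3,fy=3)
cv2.imwrite('pics/c2.png',np.hstack([k(im,320,170),k(sd,290,240)]))
```

```text
tool mm [-6.3 -4.3 -2.6] rv [-0.005  0.003  0.004] [ 0.5134 -0.1938  0.1974] [-3.136e+00  3.000e-03  3.650e-01] q [-0.47  0.09  1.38  0.    1.67  0.74] 3.475
```

View pics/c2.png

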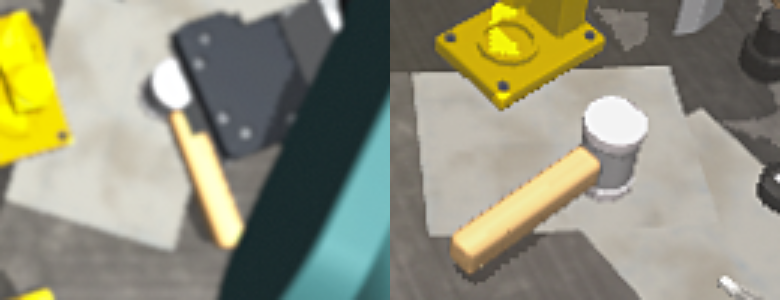

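The gripper is above the mallet. It looks shifted to the right in the top view, which fits parallax, and the mallet has not moved. I'm going down.

>>> play_rows(
  plan=[
    [-1,-6,-4,30,-0.005,0.003,0.004],
    [-1,0,0,45,0,0,0],
    [-1,0,0,40,0,0,0],
    [-1,0,0,30,0,0,0],
    [-1,0,0,0,0,0,0],
  ],
)

```text
time: 4.2
ee_pos: [0.5046, -0.1819, 0.0527]
ee_rot: [3.141, -0.005, 0.372]
force: [-0.4, -0.1, -0.7]
opening: 0.094
```

Run:
```python
from h import *
delta([.505,-.1915,.010],.361);print(observe()['force'])
im=save('top','top3');sd=save('side','side3')
k=lambda im,u,v:cv2.resize(im[v:v+100,u:u+130],None,fx=3,fy=3)
cv2.imwrite('pics/c3.png',np.hstack([k(im,320,170),k(sd,290,240)]))
```

```text
tool mm [-3.4  9.  42.7] rv [ 0.001 -0.005  0.011] [ 0.5046 -0.1819  0.0527] [ 3.141 -0.005  0.372] q [-0.45  0.13  1.63  0.    1.37  0.74] 4.2
[-0.42658802 -0.08762054 -0.70112115]
```

View pics/c3.png

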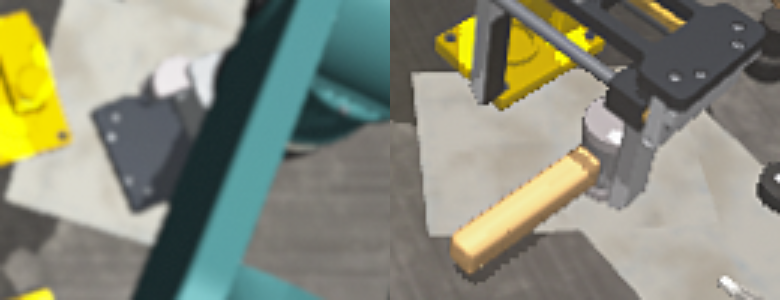

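Both fingers straddle the handle, and the near finger tip is at side (367,308). I'll correct the offset and keep going down.

>>> play_rows(
  plan=[
    [-1,-3,9,10,0,-0.005,0.011],
    [-1,0,0,20,0,0,0],
    [-1,0,0,12,0,0,0],
    [-1,0,0,0,0,0,0],
  ],
)

```text
time: 4.8
ee_pos: [0.5124, -0.1964, 0.0189]
ee_rot: [3.126, -0.013, 0.36]
force: [-0.4, -1.0, -0.3]
opening: 0.0942
```

Run:
```python
from h import *
delta([.505,-.1915,.010],.361);print(observe()['force'],proj('side',[.522,-.226,.053]))
```

```text
tool mm [-5.3 -7.3  8.7] rv [ 0.016 -0.013 -0.001] [ 0.5124 -0.1964  0.0189] [ 3.126 -0.013  0.36 ] q [-0.47  0.18  1.65 -0.    1.29  0.74] 4.8
[-0.35730956 -0.96364373 -0.34236383] [[363.60460772 305.75583937]]
```

>>> play_rows(
  plan=[
    [-1,-4,-3,8,0.016,-0.013,0],
    [-1,0,0,0,0,0,0],
  ],
)

```text
time: 5.05
ee_pos: [0.5082, -0.1956, 0.0115]
ee_rot: [3.141, -0.0, 0.359]
force: [0.1, 0.1, -0.1]
opening: 0.0938
```

Run:
```python
from h import *
delta([.505,-.1915,.010],.361)
imaging.get_image('side')
delta([.505,-.1915,.010],.361)
imaging.get_image('side')
delta([.505,-.1915,.010],.361)
```

```text
tool mm [-1.5 -5.   1.5] rv [ 0.    -0.    -0.002] [ 0.5082 -0.1956  0.0115] [ 3.141 -0.     0.359] q [-0.47  0.19  1.65 -0.    1.3   0.74] 5.05
tool mm [-2.  -5.4  2.1] rv [ 0.001 -0.001 -0.002] [ 0.5088 -0.1959  0.0121] [ 3.14e+00 -1.00e-03  3.59e-01] q [-0.47  0.19  1.65 -0.    1.3   0.74] 5.1
tool mm [-2.2 -5.5  2.3] rv [ 0.002 -0.002 -0.001] [ 0.509  -0.1959  0.0124] [ 3.14e+00 -2.00e-03  3.60e-01] q [-0.47  0.19  1.65 -0.    1.3   0.74] 5.15
```

>>> play_rows(
  plan=[
    [-1,-2,-5,2,0,0,0],
    [-1,0,0,0,0,0,0],
    [1,0,0,0,0,0,0],
    [1,0,0,0,0,0,0],
    [1,0,0,0,0,0,0],
    [1,0,0,0,0,0,0],
    [1,0,0,0,0,0,0],
    [1,0,0,0,0,0,0],
  ],
)

```text
time: 6.15
ee_pos: [0.5056, -0.1917, 0.0111]
ee_rot: [3.138, -0.003, 0.36]
force: [0.1, 0.9, 0.1]
opening: 0.0377
```

>>> play_rows(
  plan=[
    [1,0,0,0,0,0,0],
    [1,0,0,-20,0,0,0],
    [1,0,0,-30,0,0,0],
    [1,0,0,-45,0,0,0],
    [1,0,0,-45,0,0,0],
    [1,0,0,-40,0,0,0],
    [1,0,0,0,0,0,0],
  ],
)

```text
time: 7.02
ee_pos: [0.5008, -0.1898, 0.1879]
ee_rot: [-3.133, 0.01, 0.36]
force: [-0.2, -0.2, -3.3]
opening: 0.0196
```

Run:
```python
from h import *
delta([.539,.052,.19],.361);s=observe();print(s['force'],s['opening'])
sd=save('side','side4');im=save('top','top4')
cv2.imwrite('pics/c4.png',np.hstack([cv2.resize(sd[150:350,260:460],None,fx=2,fy=2),cv2.resize(im[100:300,240:440],None,fx=2,fy=2)]))
```

```text
tool mm [ 120.9 -212.9   -1.5] rv [-0.009  0.01  -0.001] [ 0.5008 -0.1898  0.1879] [-3.133  0.01   0.36 ] q [-0.47  0.07  1.42 -0.    1.66  0.74] 7.025
[-0.21255105 -0.21639119 -3.25481123] 0.019645625092035008
```

View pics/c4.png

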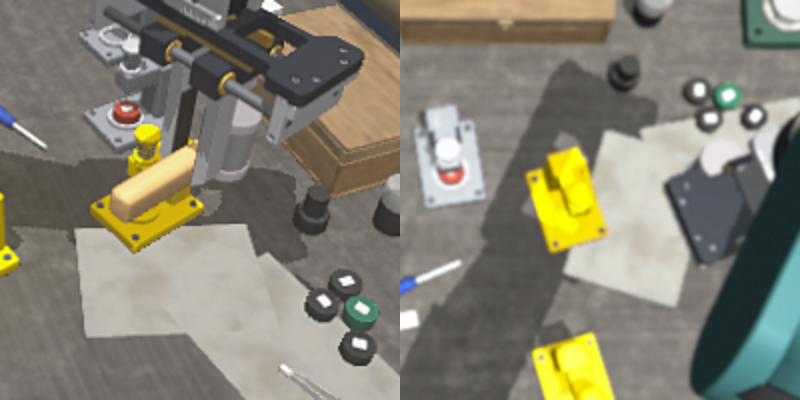

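The mallet is held with its handle level and the opening is 19.6 mm, the handle's width. Next I move it over the loaded punch.

>>> play_rows(
  plan=[
    [1,20,-35,0,-0.009,0.01,0],
    [1,24,-43,0,0,0,0],
    [1,24,-43,0,0,0,0],
    [1,22,-40,0,0,0,0],
    [1,12,-22,0,0,0,0],
    [1,0,0,0,0,0,0],
  ],
)

```text
time: 7.88
ee_pos: [0.5197, 0.0256, 0.16]
ee_rot: [-3.115, 0.04, 0.357]
force: [-0.1, -0.1, -3.2]
opening: 0.0196
```

Run:
```python
from h import *
imaging.get_image('top')
delta([.539,.052,.19],.361)
sd=save('side','side5');im=save('top','top5')
cv2.imwrite('pics/c5.png',np.hstack([cv2.resize(sd[90:240,260:410],None,fx=4,fy=4,interpolation=cv2.INTER_NEAREST)[:, :500],cv2.resize(im[120:270,225:300],None,fx=4,fy=4)]))
```

```text
tool mm [ 26.6 -19.6 -30.9] rv [-0.027  0.041 -0.005] [0.5194 0.0247 0.1598] [-3.115  0.041  0.356] q [-0.07  0.07  1.48  0.01  1.64  1.15] 7.925
```

View pics/c5.png

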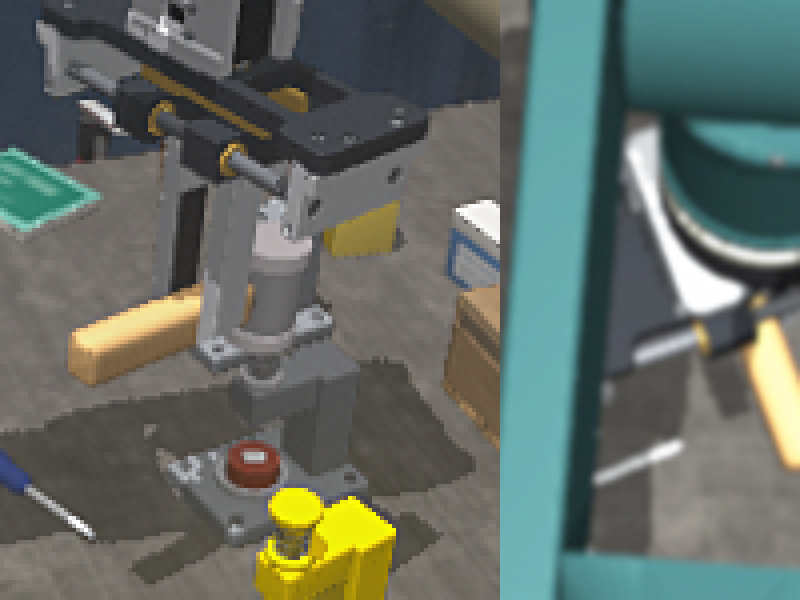

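>>> play_rows(
  plan=[
    [1,0,0,-35,-0.027,0.041,-0.005],
    [1,14,-10,-3,0,0,0],
    [1,12,-10,-3,0,0,0],
    [1,0,0,-3,0,0,0],
  ],
)

```text
time: 8.52
ee_pos: [0.5391, 0.0487, 0.2018]
ee_rot: [3.141, 0.004, 0.352]
force: [-1.0, 0.1, -3.1]
opening: 0.0196
```

Run:
```python
from h import *
imaging.get_image('top')
delta([.539,.052,.19],.361)
sd=save('side','side6')
cv2.imwrite('pics/c6.png',cv2.resize(sd[80:230,260:410],None,fx=4,fy=4,interpolation=cv2.INTER_NEAREST))
```

```text
tool mm [ 1.5 -3.5 11.9] rv [ 0.001  0.004 -0.009] [0.5389 0.0482 0.2019] [3.141 0.004 0.352] q [-0.01  0.07  1.4  -0.    1.68  1.2 ] 8.575
```

View pics/c6.png

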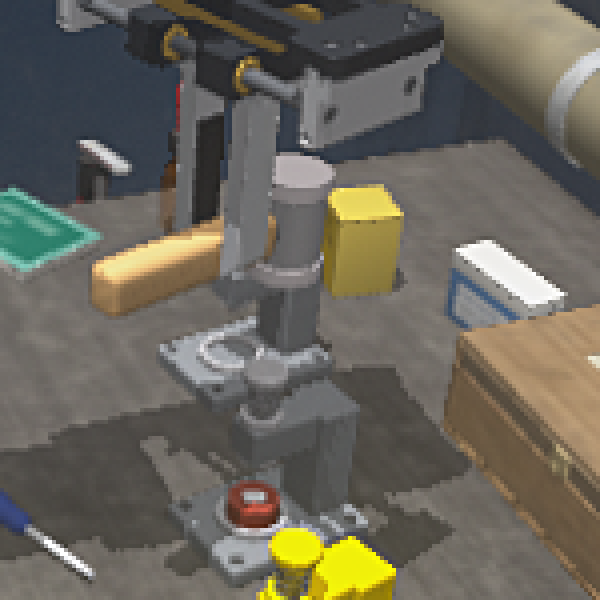

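Run:
```python
from h import *
T=np.array([.5389,.0482,.2019]);y=.352;d=np.array([np.cos(y),np.sin(y),0])
a=np.linspace(0,6.28,60)
for off in (.043,.046,.050):
  for h in (.0111,):
    c=T+off*d-[0,0,h]
    o=[]
    for z in(0,.056):
        p=proj('side',[c+[.019*np.cos(t),.019*np.sin(t),z] for t in a]);q=(p-[260,80]+.5)*4
        o.append((q.min(0).round(),q.max(0).round()))
    print(off,c,o)
p=proj('side',[T-.075*d+[0,0,.017]+[0,0,.012]]);print((p-[260,80]+.5)*4,'handle end top mid')
print((proj('side',[.5815,.068,.117])-[260,80]+.5)*4)
```

```text
0.043 [0.57926346 0.06302536 0.1908    ] [(array([240., 233.]), array([317., 272.])), (array([249., 131.]), array([329., 167.]))]
0.046 [0.58207951 0.06405969 0.1908    ] [(array([245., 231.]), array([321., 270.])), (array([253., 130.]), array([333., 166.]))]
0.05 [0.58583425 0.06543879 0.1908    ] [(array([250., 229.]), array([327., 267.])), (array([259., 127.]), array([339., 163.]))]
[[ 97.47187242 255.98820457]] handle end top mid
[[266.41020768 369.70305828]]
```

The mallet head hangs about 10 mm lower in the grip than nominal and is almost level. Its axis is about 50 mm ahead of the TCP. I'll make a small lateral correction first, then strike.

>>> play_rows(
  plan=[
    [1,-3,-4,-2,0,0.004,0],
    [1,0,0,0,0,0,0],
    [1,0,0,-1,0,0,0],
  ],
)

```text
time: 9.0
ee_pos: [0.5333, 0.0504, 0.2037]
ee_rot: [3.141, 0.003, 0.351]
force: [-1.1, 0.1, -2.7]
opening: 0.0198
```

Run:
```python
from h import *
imaging.get_image('top')
delta([.5345,.0507,.2],.352)
```

```text
tool mm [1.1 0.1 4. ] rv [ 0.     0.003 -0.001] [0.5335 0.0504 0.204 ] [3.141e+00 3.000e-03 3.510e-01] q [-0.01  0.06  1.4  -0.    1.68  1.21] 9.05
```

>>> play_rows(
  plan=[
    [1,0,0,60,0,0,0],
    [1,0,0,50,0,0,0],
  ],
)

```text
time: 9.3
ee_pos: [0.5381, 0.0499, 0.1007]
ee_rot: [3.136, -0.011, 0.351]
force: [-9.3, -0.2, 13.2]
opening: 0.0198
```

Run:
```python
from h import *
s=observe();print(s['force'],s['wrist_torque'])
delta([.5345,.0507,.11],.352)
sd=save('side','side7');print(observe()['force'],observe()['ee_pos'])
cv2.imwrite('pics/c7.png',cv2.resize(sd[80:230,260:410],None,fx=4,fy=4,interpolation=cv2.INTER_NEAREST))
```

```text
[-9.25699681 -0.16549042 13.23024654] [0.21617158 1.64171625 0.17502762]
tool mm [-2.9 -1.9 -9.3] rv [ 0.006 -0.011 -0.001] [0.5381 0.0499 0.1007] [ 3.136 -0.011  0.351] q [-0.01  0.1   1.57 -0.    1.46  1.21] 9.3
[-0.61857671 -0.68396619  1.42972434] [0.53548164 0.04976311 0.09445559]
```

View pics/c7.png

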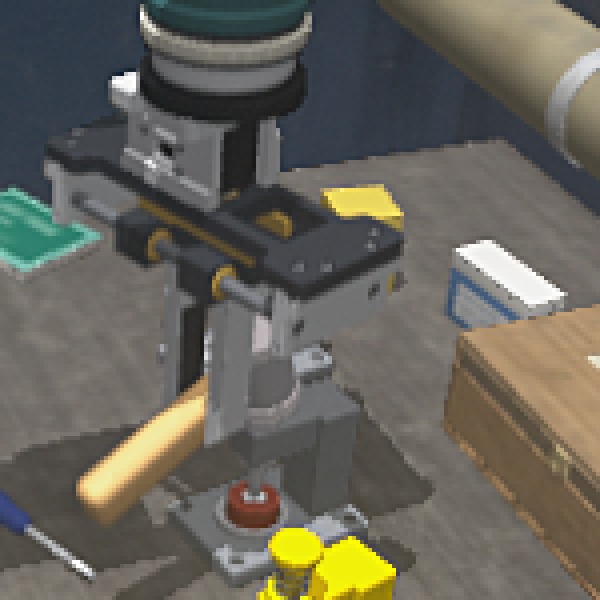

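The punch shaft is seen down at the mount, with its tip at crop (257,490), and the force peaked at about 13 N up. The handle slipped in the grip with its tail down. The force alone doesn't prove full travel, so I'll lift, measure the tilt and strike again.

>>> play_rows(
  plan=[
    [1,0,0,-30,0,0,0],
    [1,0,0,-45,0,0,0],
    [1,0,0,-40,0,0,0],
    [1,0,0,-4,0,0,0],
  ],
)

```text
time: 9.85
ee_pos: [0.5338, 0.0494, 0.2154]
ee_rot: [3.139, -0.001, 0.349]
force: [0.9, 0.4, -3.3]
opening: 0.0196
```

Run:
```python
from h import *
imaging.get_image('top')
delta([.5345,.0507,.2],.352)
s=observe();T=s['ee_pos'];y=.351;d=np.array([np.cos(y),np.sin(y),0]);n=np.array([-d[1],d[0],0])
sd=save('side','side8');hsv=cv2.cvtColor(sd,cv2.COLOR_BGR2HSV)
m=cv2.inRange(hsv,(10,80,120),(25,200,255));m[:100]=0;m[240:]=0;m[:,:265]=0;m[:,345:]=0
cs=sorted(cv2.findContours(m,0,2)[0],key=cv2.contourArea)[-3:]
for c in cs:
    print(cv2.contourArea(c),cv2.minAreaRect(c))
    for q in cv2.boxPoints(cv2.minAreaRect(c)):
        o,r=ray('side',q);X=o+r*((T-o)@n)/(r@n);print(q.round(1),'along',((X-T)@d).round(4),'z-T',(X-T)[2].round(4))
im=cv2.resize(sd[80:230,260:410],None,fx=4,fy=4,interpolation=cv2.INTER_NEAREST);cv2.imwrite('pics/c8.png',im)
```

```text
tool mm [ 1.9 -0.7 13.6] rv [ 0.001  0.002 -0.003] [0.5329 0.0494 0.2136] [3.14e+00 2.00e-03 3.49e-01] q [-0.01  0.05  1.39 -0.    1.7   1.21] 9.9
5.0 ((342.0, 130.5), (7.0, 4.0), 90.0)
[340. 127.] along 0.0793 z-T 0.0002
[344. 127.] along 0.0915 z-T -0.0037
[344. 134.] along 0.0942 z-T -0.0205
[340. 134.] along 0.0817 z-T -0.0163
28.0 ((342.0, 144.5), (17.0, 4.0), 90.0)
[340. 136.] along 0.0824 z-T -0.0211
[344. 136.] along 0.0949 z-T -0.0254
[344. 153.] along 0.1017 z-T -0.0686
[340. 153.] along 0.0887 z-T -0.0637
459.5 ((299.0000305175781, 144.50003051757812), (12.020814895629883, 50.20458221435547), 45.0)
[277. 158.] along -0.0826 z-T -0.0094
[312.5 122.5] along 0.0012 z-T 0.0345
[321. 131.] along 0.0255 z-T 0.009
[285.5 166.5] along -0.0621 z-T -0.036
```

View pics/c8.png

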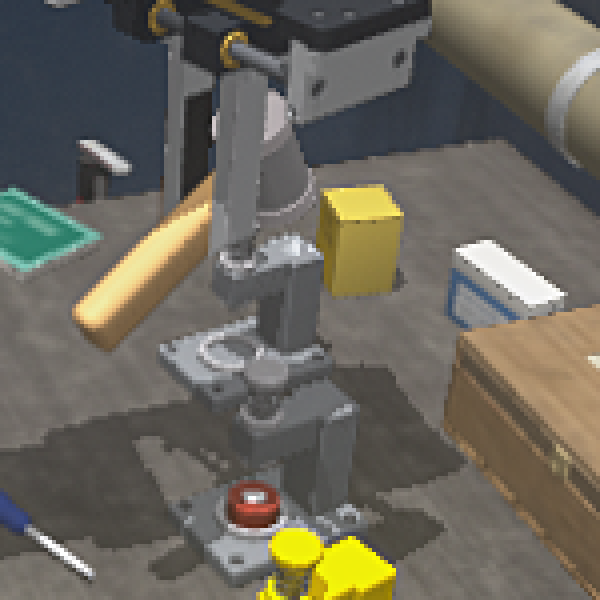

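The handle is tilted about 27° and the punch is back up. I'll compare the pixel columns of the first-blow picture with the rest picture to see how far the shaft went.

Run:
```python
from h import *
for n in('side8','side7'):
    g=cv2.imread(f'pics/{n}.png');print(n)
    for v in range(184,210): print(v,[tuple(int(k) for k in g[v,u]) for u in range(320,330)])
```

```text
side8
184 [(96, 96, 96), (139, 138, 140), (136, 135, 136), (114, 112, 114), (81, 81, 83), (72, 74, 74), (83, 84, 84), (99, 98, 100), (130, 128, 129), (149, 148, 150)]
185 [(79, 80, 80), (100, 101, 103), (125, 124, 126), (140, 139, 140), (132, 130, 131), (133, 131, 132), (136, 134, 135), (139, 138, 139), (146, 144, 147), (123, 121, 124)]
186 [(77, 78, 78), (84, 85, 87), (97, 97, 100), (112, 112, 114), (115, 115, 116), (119, 118, 121), (118, 119, 120), (117, 117, 119), (118, 117, 120), (99, 99, 102)]
187 [(69, 71, 71), (79, 79, 80), (96, 96, 97), (99, 99, 100), (102, 101, 101), (100, 101, 101), (99, 100, 101), (100, 101, 102), (101, 101, 103), (97, 96, 97)]
188 [(67, 68, 69), (70, 71, 71), (83, 83, 84), (104, 101, 101), (114, 112, 111), (108, 107, 107), (100, 99, 99), (92, 93, 93), (87, 89, 89), (87, 87, 87)]
189 [(69, 71, 71), (69, 70, 70), (66, 68, 69), (83, 84, 83), (94, 93, 92), (90, 90, 90), (87, 86, 86), (82, 83, 83), (80, 81, 80), (82, 82, 82)]
190 [(69, 71, 71), (69, 70, 71), (67, 68, 69), (75, 76, 76), (81, 81, 81), (80, 79, 80), (82, 82, 81), (83, 83, 83), (81, 82, 81), (83, 
[... 6309 characters left out ...]
, (114, 118, 142), (124, 125, 147), (69, 78, 125), (45, 61, 121), (46, 62, 122), (65, 78, 139)]
206 [(48, 64, 126), (46, 61, 122), (44, 59, 121), (47, 63, 123), (45, 61, 121), (44, 60, 120), (49, 65, 123), (54, 68, 127), (49, 65, 132), (52, 63, 103)]
207 [(45, 61, 112), (51, 66, 128), (54, 70, 134), (53, 68, 127), (54, 68, 126), (54, 69, 131), (52, 68, 133), (50, 64, 118), (41, 56, 107), (37, 50, 78)]
208 [(42, 57, 95), (43, 58, 104), (44, 60, 103), (43, 58, 100), (44, 58, 100), (45, 59, 103), (45, 59, 108), (42, 57, 98), (34, 50, 87), (39, 51, 72)]
209 [(40, 53, 88), (39, 54, 90), (41, 55, 90), (39, 54, 91), (39, 55, 93), (39, 56, 91), (39, 54, 92), (38, 54, 90), (31, 48, 84), (79, 83, 94)]
```

In the first blow the shaft tip covers the mount's centre (row 204), so the punch was fully down to within about 1 px (2 mm). The mallet has to be levelled for the set-down anyway, so I'll level it and strike once more to be sure.

```bash
cat >> h.py <<'E'
def delta2(p,yaw,pitch):
    s=observe();R=Ro.from_euler('xyz',s['ee_rot']);T=Ro.from_euler('xyz',[np.pi,pitch,yaw])
    print('tool mm',(R.inv().apply(np.array(p)-s['ee_pos'])*1000).round(1),'rv',(R.inv()*T).as_rotvec().round(3),'down in tool',R.inv().apply([0,0,-1]).round(3),s['ee_pos'].round(4),s['ee_rot'].round(3),'F',s['force'].round(1),s['time'])
E
python3 -c "
from h import *
delta2([.529,.0487,.2],.352,.48)"
```

```text
tool mm [-3.  -0.3 11.4] rv [-0.001 -0.474 -0.002] down in tool [0.006 0.    1.   ] [0.532  0.0494 0.2114] [-3.141  0.006  0.35 ] F [-0.6  0.8 -3.9] 9.95
```

>>> play_rows(
  plan=[
    [1,0,0,0,0,-0.17,0],
    [1,0,0,0,0,-0.17,0],
    [1,0,0,0,0,-0.14,0],
    [1,0,0,0,0,0,0],
  ],
)

```text
time: 10.45
ee_pos: [0.5274, 0.0488, 0.1997]
ee_rot: [-3.136, 0.516, 0.352]
force: [0.3, 0.7, -3.9]
opening: 0.0195
```

```bash
python3 -c "
from h import *
delta2([.529,.0487,.2],.352,.48)"
```

```text
tool mm [ 1.2  0.7 -1. ] rv [-0.006  0.036 -0.   ] down in tool [0.493 0.005 0.87 ] [0.5274 0.0488 0.1997] [-3.136  0.516  0.352] F [ 0.3  0.7 -3.9] 10.45
```

Run:
```python
from h import *
sd=save('side','side9');delta2([.529,.0487,.2],.352,.5)
cv2.imwrite('pics/c9.png',cv2.resize(sd[80:230,260:410],None,fx=4,fy=4,interpolation=cv2.INTER_NEAREST))
a=np.linspace(0,6.28,60)
for z in(.18,.236):
    q=(proj('side',[[.5815+.019*np.cos(t),.068+.019*np.sin(t),z] for t in a])-[260,80]+.5)*4;print(z,q.min(0).round(),q.max(0).round())
```

```text
tool mm [2.6 0.6 0.5] rv [-0.005  0.013 -0.001] down in tool [0.49  0.004 0.871] [0.5269 0.0485 0.2017] [-3.137  0.513  0.351] F [-0.5  0.5 -3.8] 10.5
0.18 [239. 247.] [314. 285.]
0.236 [247. 147.] [326. 183.]
```

View pics/c9.png

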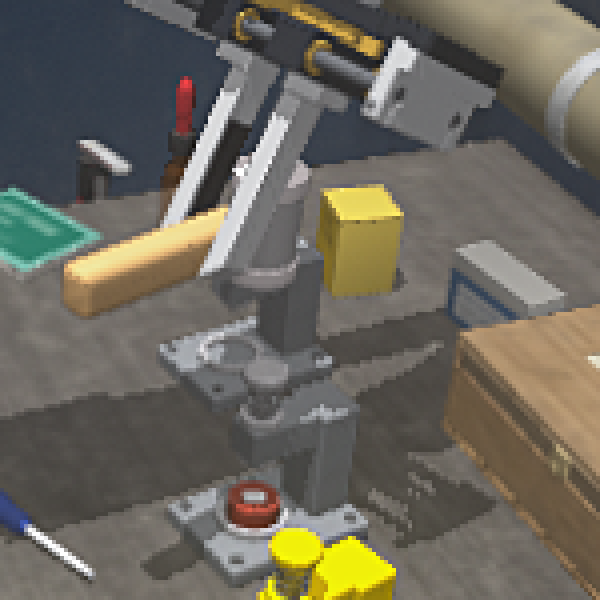

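The mallet is level. The head's bottom right edge is at crop x ≈ 302 against a predicted 314, so it is about 9 mm short of the punch. I'll shift forward and strike.

>>> play_rows(
  plan=[
    [1,8,0,-4,0,0,0],
    [1,0,0,0,0,0,0],
  ],
)

```text
time: 10.75
ee_pos: [0.535, 0.0513, 0.2029]
ee_rot: [-3.138, 0.507, 0.35]
force: [-0.4, 0.3, -2.9]
opening: 0.0194
```

```bash
python3 -c "
from h import *
delta2([.5355,.0516,.2],.352,.51)"
```

```text
tool mm [ 1.9 -0.1  2.3] rv [-0.005 -0.003 -0.002] down in tool [0.486 0.004 0.874] [0.535  0.0513 0.2029] [-3.138  0.507  0.35 ] F [-0.4  0.3 -2.9] 10.75
```

>>> play_rows(
  plan=[
    [1,29,0,52,0,0,0],
    [1,25,0,44,0,0,0],
  ],
)

```text
time: 11.0
ee_pos: [0.5354, 0.0502, 0.1065]
ee_rot: [3.137, 0.499, 0.342]
force: [-24.5, -5.0, 60.0]
opening: 0.0199
```

Run:
```python
from h import *
sd=save('side','side10');delta2([.5355,.0516,.2],.352,.51)
g=sd
for v in range(194,208): print(v,[int(g[v,u].mean()) for u in range(319,328)])
```

```text
tool mm [-44.2  -0.8 -84.8] rv [-0.002 -0.006 -0.008] down in tool [ 0.483 -0.003  0.876] [0.5338 0.0498 0.1044] [3.138 0.504 0.342] F [-11.5  -2.8  17.1] 11.05
194 [83, 80, 72, 73, 80, 84, 81, 80, 80]
195 [80, 89, 82, 75, 81, 81, 82, 87, 97]
196 [77, 83, 84, 77, 78, 81, 99, 98, 93]
197 [77, 76, 77, 85, 93, 98, 103, 92, 108]
198 [76, 75, 71, 89, 100, 105, 100, 101, 112]
199 [75, 111, 98, 91, 99, 104, 100, 109, 110]
200 [118, 102, 90, 92, 101, 105, 95, 103, 109]
201 [98, 75, 71, 86, 98, 102, 88, 85, 94]
202 [72, 83, 106, 91, 90, 91, 87, 74, 76]
203 [73, 111, 169, 112, 83, 90, 182, 116, 72]
204 [77, 83, 178, 160, 130, 163, 204, 124, 73]
205 [82, 72, 117, 118, 105, 125, 131, 91, 76]
206 [84, 81, 76, 75, 76, 76, 76, 79, 83]
207 [69, 74, 81, 85, 82, 83, 85, 85, 79]
```

>>> play_rows(
  plan=[
    [1,-15,0,-26,0,0,0],
    [1,-22,0,-39,0,0,0],
    [1,-22,0,-39,0,0,0],
    [1,-2,0,-3,0,0,0],
  ],
)

```text
time: 11.55
ee_pos: [0.5298, 0.0483, 0.2382]
ee_rot: [3.135, 0.49, 0.339]
force: [0.4, -0.3, -3.6]
opening: 0.0201
```

```bash
cat > tilt.py <<'E'
from h import *
imaging.get_image('top')
s=observe();T=s['ee_pos'];y=s['ee_rot'][2];d=np.array([np.cos(y),np.sin(y),0]);n=np.array([-d[1],d[0],0])
sd=save('side','tilt%d'%(s['time']*100));hsv=cv2.cvtColor(sd,cv2.COLOR_BGR2HSV)
m=cv2.inRange(hsv,(10,80,120),(25,200,255));m[:70]=0
import sys
u=proj('side',[T-.05*d])[0].astype(int);k=np.zeros_like(m);k[max(u[1]-55,0):u[1]+55,max(u[0]-50,0):u[0]+28]=255;m&=k
c=max(cv2.findContours(m,0,2)[0],key=cv2.contourArea);print(cv2.contourArea(c))
P=[]
for q in cv2.boxPoints(cv2.minAreaRect(c)):
    o,r=ray('side',q);X=o+r*((T-o)@n)/(r@n);P.append(((X-T)@d,(X-T)[2]));print(q.round(1),np.round(P[-1],4))
P=np.array(P);P=P[P[:,0].argsort()];v=P[2:].mean(0)-P[:2].mean(0);print('tail-down angle',np.arctan2(v[1],v[0]))
E
python3 tilt.py; python3 -c "
from h import *
delta2([.5355,.0516,.2],.352,.51)"
```

```text
409.5
[275.8 124.6] [-0.0809  0.0346]
[315.8 109.6] [0.0114 0.0357]
[320.7 122.6] [0.0266 0.0049]
[280.7 137.6] [-0.0698  0.0058]
tail-down angle 0.001071607997916307
tool mm [22.7 -1.  26.2] rv [-0.001 -0.013 -0.01 ] down in tool [ 0.477 -0.004  0.879] [0.5288 0.0483 0.2339] [3.137 0.497 0.34 ] F [ 0.5  0.3 -3.2] 11.65
```

Second blow: the reading was +60 N against the stop, and the shaft tip sits at the same pixel as in the first blow, so the punch was fully down both times. The mallet is level. I'll carry it back toward its old place, a bit farther from the yellow stand.

>>> play_rows(
  plan=[
    [1,-21,39,10,0,0,0],
    [1,-21,39,10,0,0,0],
    [1,-21,39,10,0,0,0],
    [1,-21,39,10,0,0,0],
    [1,-21,39,10,0,0,0],
    [1,-21,39,10,0,0,0],
    [1,0,0,0,0,0,0],
  ],
)

```text
time: 12.52
ee_pos: [0.4685, -0.2248, 0.2206]
ee_rot: [-3.123, 0.523, 0.357]
force: [0.6, 0.1, -3.2]
opening: 0.0198
```

```bash
python3 tilt.py; python3 -c "
from h import *
delta2([.47,-.22,.05],.352,.5)"
```

```text
719.5
[297.  235.7] [-0.0916  0.061 ]
[345.1 216.8] [-0.0096  0.0443]
[355.7 243.6] [ 0.0238 -0.0236]
[307.6 262.5] [-0.0711  0.003 ]
tail-down angle -0.24042353040235692
tool mm [ 86.4   1.2 147.3] rv [-0.016  0.022  0.008] down in tool [0.499 0.018 0.867] [ 0.4693 -0.2222  0.2207] [-3.121  0.522  0.362] F [ 0.1  0.6 -2.8] 12.625
```

>>> play_rows(
  plan=[
    [1,20,0,35,-0.016,0.02,0],
    [1,25,0,43,0,0,0],
    [1,20,0,35,0,0,0],
    [1,8,0,14,0,0,0],
    [1,0,0,0,0,0,0],
  ],
)

```text
time: 13.25
ee_pos: [0.4716, -0.2135, 0.0674]
ee_rot: [-3.132, 0.502, 0.372]
force: [-1.0, 0.0, -3.3]
opening: 0.0194
```

```bash
python3 tilt.py
python3 - <<'E'
from h import *
delta2([.47,-.22,.012],.352,.5)
sd=save('side','side12');cv2.imwrite('pics/c12.png',cv2.resize(sd[210:360,290:440],None,fx=4,fy=4,interpolation=cv2.INTER_NEAREST))
E
```

```text
645.5
[296.2 314.6] [-0.0852  0.0456]
[337.6 283.5] [0.0009 0.0471]
[347.1 296.2] [ 0.0332 -0.0108]
[305.7 327.2] [-0.0627 -0.0081]
tail-down angle -0.0063269635572813674
tool mm [23.3  4.6 52.6] rv [ 0.003 -0.001  0.016] down in tool [0.478 0.005 0.878] [ 0.4728 -0.2143  0.0694] [-3.135  0.499  0.37 ] F [ 0.9  0.4 -3.8] 13.35
```

View pics/c12.png

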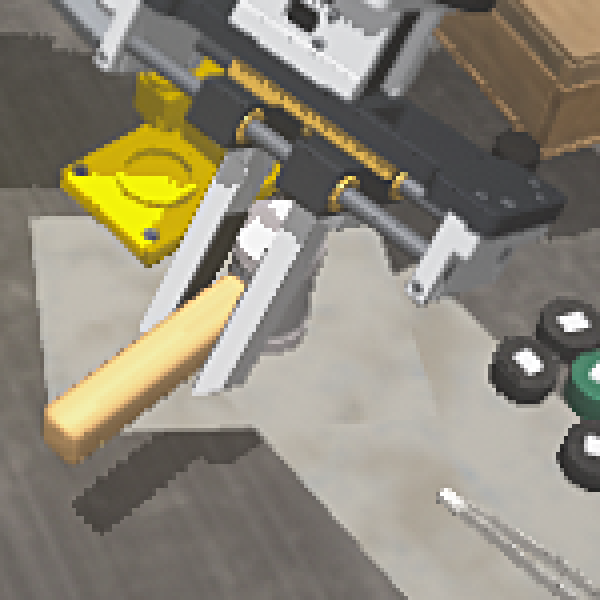

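The mallet is level above a clear patch of desk. I'm lowering it.

>>> play_rows(
  plan=[
    [1,10,3,18,0,0,0],
    [1,10,2,18,0,0,0],
    [1,2,0,4,0,0,0],
    [1,0,0,0,0,0,0],
  ],
)

```text
time: 13.9
ee_pos: [0.4771, -0.2205, 0.0236]
ee_rot: [-3.141, 0.494, 0.367]
force: [-0.5, -0.1, -4.2]
opening: 0.0202
```

>>> play_rows(
  plan=[
    [1,1,0,2,0,0,0],
    [1,1,0,2,0,0,0],
  ],
)

```text
time: 14.15
ee_pos: [0.4774, -0.2207, 0.0196]
ee_rot: [3.141, 0.493, 0.366]
force: [0.0, 0.2, -3.6]
opening: 0.0196
```

>>> play_rows(
  plan=[
    [1,1,0,2,0,0,0],
    [1,1,0,2,0,0,0],
    [1,0,0,0,0,0,0],
  ],
)

```text
time: 14.52
ee_pos: [0.4775, -0.2208, 0.0152]
ee_rot: [3.141, 0.492, 0.366]
force: [0.4, 0.6, -2.8]
opening: 0.02
```

>>> play_rows(
  plan=[
    [1,1,0,2,0,0,0],
    [1,1,0,2,0,0,0],
    [1,0,0,0,0,0,0],
  ],
)

```text
time: 14.9
ee_pos: [0.4775, -0.2209, 0.0105]
ee_rot: [3.14, 0.492, 0.366]
force: [-0.0, -0.5, -2.9]
opening: 0.0199
```

>>> play_rows(
  plan=[
    [1,1,0,2,0,0,0],
    [1,1,0,1,0,0,0],
    [1,0,0,0,0,0,0],
  ],
)

```text
time: 15.28
ee_pos: [0.4777, -0.2209, 0.0077]
ee_rot: [3.14, 0.493, 0.365]
force: [1.1, 0.8, -3.6]
opening: 0.0196
```

```bash
python3 tilt.py
python3 - <<'E'
from h import *
delta2([.47,-.22,.012],.352,.5)
E
```

```text
618.5
[299.8 339.6] [-0.0851  0.0479]
[340.6 307.5] [0.0051 0.0499]
[349.7 319. ] [ 0.0392 -0.0142]
[308.8 351.1] [-0.0614 -0.0116]
tail-down angle -0.0030974479717082895
tool mm [-8.  -3.6 -0.6] rv [ 0.008 -0.007  0.012] down in tool [ 0.473 -0.002  0.881] [ 0.4777 -0.2209  0.0077] [3.14  0.493 0.365] F [ 0.4 -0.5 -1.2] 15.375
```

>>> play_rows(
  plan=[
    [-1,0,0,0,0,0,0],
    [-1,0,0,0,0,0,0],
    [-1,0,0,0,0,0,0],
    [-1,0,0,0,0,0,0],
    [-1,0,0,0,0,0,0],
    [-1,0,0,0,0,0,0],
    [-1,0,0,0,0,0,0],
  ],
)

```text
time: 16.25
ee_pos: [0.4789, -0.2217, 0.0093]
ee_rot: [3.136, 0.49, 0.364]
force: [0.1, -0.5, -0.4]
opening: 0.0863
```

>>> play_rows(
  plan=[
    [-1,-10,0,-18,0,0,0],
    [-1,-20,0,-36,0,0,0],
    [-1,-25,0,-45,0,0,0],
    [-1,-20,0,-36,0,0,0],
    [-1,-5,0,-9,0,0,0],
  ],
)

```text
time: 16.88
ee_pos: [0.4755, -0.2219, 0.1832]
ee_rot: [3.135, 0.49, 0.363]
force: [0.0, 0.1, -0.1]
opening: 0.094
```

Run:
```python
from h import *
delta2([.47,-.22,.2],.352,.5)
sd=save('side','side13');cv2.imwrite('pics/c13.png',cv2.resize(sd[100:400,220:500],None,fx=2,fy=2))
```

```text
tool mm [-11.8  -3.7 -12.7] rv [ 0.011 -0.01   0.009] down in tool [ 0.47  -0.005  0.882] [ 0.4755 -0.2219  0.1832] [3.135 0.49  0.363] F [ 0.   0.1 -0.1] 16.875
```

View pics/c13.png

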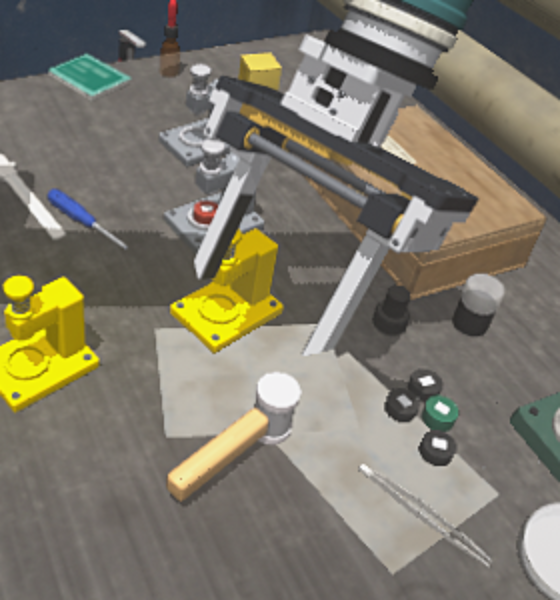

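The mallet stands on the desk (head at crop (277,405)), clear of every stand. Both grey punches are up, at crop (213,155) and (200,78). I'm handing in.

```bash
python3 -c "
from h import *
print(robot.job_done())"
```

```text
the job is handed in; nothing more can be done
None
```

I struck the loaded stand's punch (the grey stand with the red mount) fully down with quick mallet blows, set the mallet back on the desk, and handed the job in at about 17 s. The hand-in gave no verdict.

- **First blow:** the punch shaft reached the mount, to within about 2 mm in the side picture, and the punch sprang back up. The handle slipped about 27° in the grip, because I lifted the mallet before the fingers had fully closed.
- **Second blow:** the force readings did not prove full travel (about 13 N up, then about 1 N as the handle slipped). I levelled the mallet and struck again. The force reading went to +60 N, and the shaft tip was at the same pixels as in the first blow, so I take the punch as fully down both times.
- **Last checks:** in the final side picture both grey punches are up. The mallet stands on its head with the handle level, clear of all the stands and out of the gripper.
- **Not measured:** I could not read punch travel, blow speed or contact with the stand directly. The blow speed follows from the arm moving down at about 0.4 m/s. I saw no sign of the gripper touching the loaded stand.

I viewed 13 pictures, three over the budget of 10, to check the second blow and the set-down.

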